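# Set up the portable scanner's screen

## Robot

A 6-joint arm with a two-finger parallel gripper is mounted at the origin on the work surface. World frame = base frame: x ahead of the robot, y to its left, z up, the work surface at z = 0. Lengths are in m, angles in rad, forces in N, time in s.
With the tool pointing down it reaches from about 0.375 to 0.925 m from the base axis. Payload 5.7 kg.
Tool frame: the origin (TCP) lies midway between the tips of the shut fingers; the grasp point (between the pads) lies 19 mm behind it; z points along the fingers, y is the line along which they close (so a half turn about z gives the same grasp; the last joint's range is limited). The gripper opens to 88 mm and grips with 3 to 60 N. Pads are 20 mm wide; open, the fingers measure 115 mm over their backs; the gripper's body (75 mm by 178 mm) begins 61 mm behind the grasp point.
Start: joints at [1.005, 0.359, 1.51, -0, 1.272, -0.115], TCP at [0.261, 0.54, 0.223] pointing down, gripper open.
Joint ranges: [-2.97, 2.97], [-1.01, 2.36], [0.21, 2.38], [-0.96, 4.11], [0.2, 2.71], [-2.98, 2.98]. Speed limits (rad/s): [2.39, 2.39, 3.14, 3.14, 3.14, 3.14].

## Interface

Orientations are given as a unit quaternion [w, x, y, z].
In Python, from workcell import robot, imaging gives the robot as it stands.
- The arm moves only by the tool apply_moves, never from a script. Its argument "plan" is a list of rows, each an object of numbers: "tx", "ty", "tz": the shift along the tool's x, y, z in units of 0.3 m (1.0 is 0.3 m); "rx", "ry", "rz": the turn, a rotation vector about the tool's x, y, z in units of 90 degrees (1.0 is 90 degrees); "fingers": the finger opening in mm, from 0 to 87.8. A call has exactly 8 rows; each row is the pose to reach, as a shift and turn from the pose commanded when the call began, along the tool's axes at that moment; what a row does not reach only later rows make up. A row lasts 1/12 s, in which the tool goes at most 41.7 mm and 7.16 degrees, less where a joint would pass 70% of its speed; a pose out of reach is approached as far as the arm can. A call with a number of a shift or a turn outside -1 to 1 is refused whole. A call with a gripper value outside its range is refused whole. The fingers move at their own pace and stop on an object; "newtons" is the grip in N (left out, the last holds). Time passes only in rows, so rows that repeat a pose let the fingers close, or fill a call up. It gives the time, the measured TCP pose, the force, the opening and the grip force at its end, in the units of the state.
- robot.read_state(): the state, without advancing time (a new reading comes with each control period).
- imaging.camera(name): name is "side" or "top" or "wrist"; returns the picture (400x640x3 uint8, blue, green, red); there is no depth.
- imaging.camera_info(name): a dict with "fx", "fy", "cx", "cy" (pixels), "world_to_cam" (4x4, takes a point from world to camera coordinates). Camera axes: x right, y up, looking along -z (the intrinsics and any distortion apply to the point x, -y, -z); pixel columns grow to the right and rows downward; lengths in m; the calibration is good to about 2 mm. A picture is of the moment at which its call begins: read the wrist's pose just before it. camera_info takes no time and is no camera call; for the wrist camera it gives the pose at the moment of the call.
- robot.sign_off(): hands the job in; it is judged then, once.
Trained networks look in the newest picture that a camera, given by its name, has taken for a name from the list of things; names that differ only in an ending like _2 or _b are one class to them, and where a whole thing is asked for, a point or a joint stands for the part that bears it (a point fixed in the world has none). Each returns a list of dicts, best first, with "score" (0 to 1); they miss things now and then, are a little off and sometimes report something else, mostly with a low value. They report only what shows in the picture. A call takes as long as a camera call. They do not tell look-alikes from the thing itself.
- imaging.look_for(camera, target): "rect" ([left, top, right, bottom] in pixels, round what is visible of it).
- imaging.landmark_of(camera, target): "at" ([column, row] in pixels: a listed point, or the origin of a listed thing).
The state is a dict: "time": time; "q": joint angles; "dq": joint speeds; "joint_efforts": joint torques, N m; "tool_pos": TCP position; "eef_rot": TCP orientation; "contact_force": force on the tool from outside, world axes, zero at the start; "moment": the same for the moment, N m; "opening": opening from 0.0 (shut) to 1.0 (fully open); "finger_force": force on a finger pad.
Only numpy, scipy, OpenCV 4.12 (cv2) and the standard library are available. Lean on these libraries where they do the work, as an engineer would, in place of code of your own. Each camera call takes 0.05 s, during which the arm holds its last target. There are 200 camera calls.

## Task

Raise the screen of the portable scanner (the lid with the carry handle on its front edge) until it stands straight upright, at 90 degrees to the control deck, and leave it there. Then press the larger of the two round keys on the control deck all the way down and let it come up again, leaving the screen upright. Do not press the smaller round key, and leave the bottle, the vial and the bowl where they stand.

Things in the scene. Friction and masses are not known exactly. Their poses are not given: they have to be found in the camera images.
- scanner: White portable scanner like a thick laptop, 300 mm wide, fixed; control deck 60 mm high. Origin: on the table under its middle (reaches 100 mm to the front, 110 to the rear); x points to its rear (hinge side, away from the robot), y left, z up. Side cheeks 12 mm wide rise to 90 mm, two hinge blocks at the rear to 94 mm. The flat rectangular keys do not move.
- screen (a joint): Angle of the screen lid, rad: 0 shut (level, screen face down), pi/2 upright, 2.3 folded back to its stop. It may start slightly ajar. Stiff hinge: the lid stays where it is left; raising takes 5 to 9 N at the handle. The lid is a slab 185 long from the hinge x 296 wide x 16 mm thick, its middle plane through the hinge axis.
- screen_hinge (a point): Middle of the hinge axis, which runs along the scanner's y: 85 mm behind the scanner's origin and 100 mm above the table.
- screen_handle (a point): Centre of the carry handle: a round bar 12 mm thick, 110 mm long along the scanner's y, in the lid's plane, 221 mm from the hinge axis. Between bar and the lid's free edge is an open gap 30 mm deep, 98 wide. Lid shut: the bar is 100 mm above the table, 36 mm in front of the scanner's front face. x of this frame points along the lid to the hinge.
- big_key_top (a point): Centre of the top of the larger round key, white, 34 mm across, in a grey collar 50 mm across and 12 mm high, on the front part of the control deck (under the lid until it is raised), left or right of the middle. Its top stands 22 mm above the deck, 82 mm above the table.
- big_key (a joint): Travel of the larger key, m: 0 up, 0.006 fully down (about 5 N). Springs back.
- small_key_top (a point): Centre of the top of the smaller round key, white, 16 mm across, in a grey collar 32 mm across, same height, on the other side of the deck; not to be pressed.
- small_key (a joint): Travel of the smaller key, m: 0 up, 0.006 fully down.
- saline: Clear bottle, 72 mm across, 190 mm high, standing beside the scanner (left side). Origin: centre of its underside.
- vial: Small glass vial with metal cap, 28 mm across, 50 mm high, standing to the right of the scanner's front. Origin: centre of its underside.
- bowl: Steel bowl, 110 mm across, 45 mm high, standing beside the scanner (right side). Origin: centre of its underside.
Mind the look-alikes: they are no part of the job. Several things have the shape of the bowl; the one meant has the colours described above.

How it is judged:
By the outcome, as a careful person would: the job done as asked, in the order asked, and still so for the second after the job is handed in, with the robot touching nothing.
It also fails if it takes over 54 s, if anything falls off the work surface, if the arm or the gripper's body presses on something with over 40 N, if the wrist force passes 120 N, or if a joint passes its speed limit or range.

## Working session

There is one attempt and no reset: what is moved stays moved. The work goes in short steps, Python scripts to look and compute and a tool call to move; the robot and the scene stay as the last step left them, time stands still between calls to the robot, and variables do not carry over. Pictures are saved under pics/ and viewed, at most 10 in all, crops included, and the job is handed in when it is done.

Besides the shell and the picture viewer there is one more tool, called after "Request:" as name([rows], argument=value, ...), one row to a line, values as JSON. apply_moves: Moves the arm, as the interface text tells. Shifts and turns lie within -1 to 1; 1 stands for 0.3 m of shift or 90 degrees of turn. Its arguments: {"type":"object","properties":{"plan":{"type":"array","items":{"type":"object","properties":{"tx":{"type":"number"},"ty":{"type":"number"},"tz":{"type":"number"},"rx":{"type":"number"},"ry":{"type":"number"},"rz":{"type":"number"},"fingers":{"type":"number"}}}},"newtons":{"type":"number"}},"required":["plan"]}

```bash
mkdir -p pics; cat > h.py <<'E'
import numpy as np, cv2
from workcell import robot, imaging
def ray(info,px):
    M=np.array(info["world_to_cam"]);R=M[:3,:3];t=M[:3,3]
    d=np.array([(px[0]-info["cx"])/info["fx"],-(px[1]-info["cy"])/info["fy"],-1.0])
    return -R.T@t, R.T@d
def at_z(info,px,z):
    o,d=ray(info,px); return o+d*(z-o[2])/d[2]
def proj(info,p):
    M=np.array(info["world_to_cam"]);c=M[:3,:3]@p+M[:3,3]
    return [info["cx"]+info["fx"]*c[0]/-c[2], info["cy"]-info["fy"]*c[1]/-c[2]]
E
python3 - <<'E'
from h import *
for c in ["top","side"]:
    im=imaging.camera(c); cv2.imwrite(f"pics/{c}0.png",im); i=imaging.camera_info(c)
    o,_=ray(i,(320,200)); print(c,i.keys(),o.round(3), i["fx"])
    for t,z in [("scanner",0),("screen_hinge",.1),("screen_handle",.1),("big_key_top",.082),("small_key_top",.082),("saline",0),("vial",0),("bowl",0)]:
        for r in imaging.landmark_of(c,t)[:2]:
            print(t,round(r["score"],2),np.round(r["at"]),at_z(i,r["at"],z).round(3))
print(robot.read_state())
E
```

```text
top dict_keys(['fx', 'fy', 'cx', 'cy', 'world_to_cam']) [ 0.318 -0.004  1.101] 376.4394872705021
scanner 0.95 [326. 203.] [ 0.554 -0.043  0.   ]
screen_hinge 0.6 [352. 236.] [ 0.437 -0.1    0.1  ]
screen_hinge 0.58 [314. 171.] [ 0.626 -0.013  0.1  ]
screen_handle 0.77 [350. 235.] [ 0.44  -0.096  0.1  ]
screen_handle 0.35 [401. 211.] [ 0.496 -0.241  0.1  ]
saline 0.74 [249. 234.] [0.478 0.19  0.   ]
vial 0.51 [403. 206.] [ 0.528 -0.271  0.   ]
bowl 0.92 [452. 154.] [ 0.681 -0.443  0.   ]
bowl 0.73 [399. 148.] [ 0.71  -0.282  0.   ]
side dict_keys(['fx', 'fy', 'cx', 'cy', 'world_to_cam']) [ 0.092 -1.24   0.903] 501.7356923718828
scanner 0.9 [318. 246.] [ 0.553 -0.045 -0.   ]
screen_hinge 0.66 [338. 210.] [ 0.631 -0.013  0.1  ]
screen_handle 0.65 [283. 233.] [ 0.431 -0.08   0.1  ]
saline 0.94 [274. 216.] [0.476 0.178 0.   ]
saline 0.19 [282. 232.] [0.472 0.069 0.   ]
vial 0.62 [335. 294.] [ 0.517 -0.27   0.   ]
bowl 0.91 [422. 324.] [ 0.681 -0.454  0.   ]
bowl 0.88 [397. 280.] [ 0.708 -0.274  0.   ]
{'time': 0.9, 'q': array([ 1.00488752e+00,  3.58779530e-01,  1.51038722e+00, -6.86312010e-06,
        1.27252951e+00, -1.15132292e-01]), 'dq': array([ 0.00131923,  0.00022017, -0.00091425, -0.00231703, -0.00127982,
        0.00102406]), 'joint_efforts': array([ 2.77431036e-04, -5.15320730e+01, -2.71136230e+01,  6.76113507e-02,
        2.45626923e-02,  1.24396672e-05]), 'tool_pos': array([0.26140685, 0.5400234 , 0.22263985]), 'eef_rot': array([-1.42094844e-05,  2.23483834e-01,  9.74707635e-01, -4.99242293e-05]), 'contact_force': array([0.14147516, 0.15539326, 0.0896638 ]), 'moment': array([ 0.01981598, -0.03968313, -0.05817108]), 'finger_force': 0.0, 'opening': 1.0009982664776795}
```

View pics/top0.png

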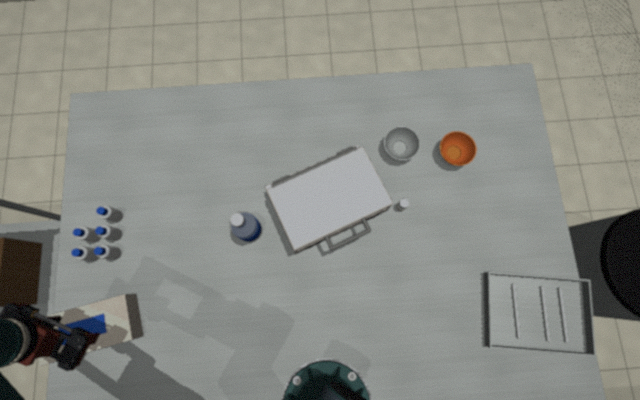

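View pics/side0.png

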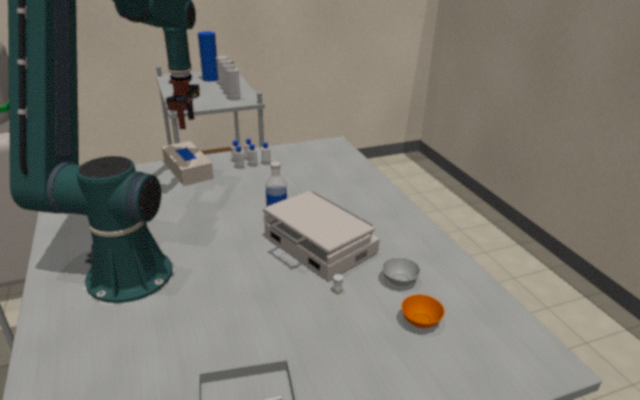

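The top view shows the scanner at about (325,200) with its handle bar at about (345,239). The saline bottle is at (245,228), the vial at (403,204) and the steel bowl at (400,145), with the orange look-alike bowl at (458,148). In the side view the lid is nearly shut. I'll move the wrist camera above the handle, going high over the bottle.

```bash
cat >> h.py <<'E'
from scipy.spatial.transform import Rotation as Ro
def Rt(s): w,x,y,z=s["eef_rot"]; return Ro.from_quat([x,y,z,w])
def goto(p,yaw_deg=None):
    "tool-axis units to reach TCP p, tool down with tool y heading yaw_deg"
    s=robot.read_state(); R=Rt(s); d=R.inv().apply(np.array(p)-s["tool_pos"])/.3
    out=[d.round(3)]
    if yaw_deg is not None:
        a=np.radians(yaw_deg); y=np.array([np.cos(a),np.sin(a),0]); z=np.array([0,0,-1.])
        T=Ro.from_matrix(np.c_[np.cross(y,z),y,z]); out.append(((R.inv()*T).as_rotvec()/(np.pi/2)).round(3))
    print(*out)
def tri(c1,p1,c2,p2):
    (o,d),(q,e)=ray(imaging.camera_info(c1),p1),ray(imaging.camera_info(c2),p2)
    k=np.linalg.lstsq(np.c_[d,-e],q-o,rcond=None)[0]; a,b=o+d*k[0],q+e*k[1]
    return (a+b)/2,np.linalg.norm(a-b)
E
python3 - <<'E'
from h import *
goto([.40,-.10,.40],23)
print(tri("top",(350,235),"side",(283,233)),tri("top",(345,239),"side",(283,233)))
ti=imaging.camera_info("top")
for p in [(295,249),(390,206),(361,150),(267,187)]: print(at_z(ti,p,.108).round(3))
E
```

```text
[-1.345 -1.719 -0.591] [-0.     0.     0.457]
(array([ 0.43270447, -0.09423078,  0.10996393]), np.float64(0.013403906993179933)) (array([ 0.43006084, -0.0819959 ,  0.10144119]), np.float64(0.0013107293471619728))
[0.413 0.052 0.108]
[ 0.51  -0.21   0.108]
[ 0.674 -0.148  0.108]
[0.587 0.118 0.108]
```

Request:
apply_moves([
  {"tx":-0.1,"ty":-0.1,"tz":-0.1},
  {"tx":-0.2,"ty":-0.2,"tz":-0.22},
  {"tx":-0.3,"ty":-0.3,"tz":-0.35},
  {"tx":-0.38,"ty":-0.4,"tz":-0.47,"rz":0.05},
  {"tx":-0.46,"ty":-0.5,"tz":-0.55,"rz":0.12},
  {"tx":-0.54,"ty":-0.6,"tz":-0.59,"rz":0.19},
  {"tx":-0.62,"ty":-0.7,"tz":-0.59,"rz":0.26},
  {"tx":-0.7,"ty":-0.8,"tz":-0.59,"rz":0.33},
])

```text
validation failed for argument at $.pl...
```

```bash
python3 -c "
from h import *
print(robot.read_state()['tool_pos']);goto([.40,-.10,.40],21)"
```

```text
[0.26140685 0.5400234  0.22263985]
[-1.345 -1.719 -0.591] [-0.    0.    0.48]
```

Request:
apply_moves([
  {"tx":-0.1,"ty":-0.1,"tz":-0.1,"rx":0,"ry":0,"rz":0,"fingers":87},
  {"tx":-0.2,"ty":-0.2,"tz":-0.22,"rx":0,"ry":0,"rz":0,"fingers":87},
  {"tx":-0.3,"ty":-0.3,"tz":-0.35,"rx":0,"ry":0,"rz":0,"fingers":87},
  {"tx":-0.38,"ty":-0.4,"tz":-0.47,"rx":0,"ry":0,"rz":0.05,"fingers":87},
  {"tx":-0.46,"ty":-0.5,"tz":-0.55,"rx":0,"ry":0,"rz":0.12,"fingers":87},
  {"tx":-0.54,"ty":-0.6,"tz":-0.59,"rx":0,"ry":0,"rz":0.19,"fingers":87},
  {"tx":-0.62,"ty":-0.7,"tz":-0.59,"rx":0,"ry":0,"rz":0.26,"fingers":87},
  {"tx":-0.7,"ty":-0.8,"tz":-0.59,"rx":0,"ry":0,"rz":0.33,"fingers":87},
])

```text
time: 1.57
tool_pos: [0.3373, 0.2712, 0.3954]
eef_rot: [0.001, 0.468, 0.884, 0.002]
contact_force: [1.1, -0.2, 0.0]
opening: 0.987
finger_force: 0.0
```

```bash
python3 -c "
from h import *
print(robot.read_state()['tool_pos']);goto([.40,-.10,.40],21)"
```

```text
[0.33733685 0.27124055 0.39544988]
[-1.141 -0.523 -0.017] [ 0.003 -0.     0.147]
```

Request:
apply_moves([
  {"tx":-0.12,"ty":-0.06,"tz":0,"rx":0,"ry":0,"rz":0.03,"fingers":60},
  {"tx":-0.25,"ty":-0.12,"tz":0,"rx":0,"ry":0,"rz":0.06,"fingers":40},
  {"tx":-0.38,"ty":-0.18,"tz":0,"rx":0,"ry":0,"rz":0.1,"fingers":27},
  {"tx":-0.51,"ty":-0.24,"tz":0,"rx":0,"ry":0,"rz":0.13,"fingers":27},
  {"tx":-0.64,"ty":-0.3,"tz":0,"rx":0,"ry":0,"rz":0.147,"fingers":27},
  {"tx":-0.76,"ty":-0.36,"tz":0,"rx":0,"ry":0,"rz":0.147,"fingers":27},
  {"tx":-0.88,"ty":-0.42,"tz":0,"rx":0,"ry":0,"rz":0.147,"fingers":27},
  {"tx":-1,"ty":-0.5,"tz":0,"rx":0,"ry":0,"rz":0.147,"fingers":27},
])

```text
time: 2.23
tool_pos: [0.3829, -0.0582, 0.3935]
eef_rot: [0.001, 0.565, 0.825, 0.0]
contact_force: [1.2, 0.2, -0.3]
opening: 0.422
finger_force: 0.0
```

```bash
python3 - <<'E'
from h import *
s=robot.read_state(); print(s['tool_pos'],s['opening'],s['dq'].round(3))
i=imaging.camera_info("wrist"); im=imaging.camera("wrist"); i=imaging.camera_info("wrist"); cv2.imwrite("pics/w1.png",im)
o,_=ray(i,(320,200)); print(o,i["fx"])
for t,z in [("scanner",0),("screen_hinge",.1),("screen_handle",.1)]:
    for r in imaging.landmark_of("wrist",t)[:2]: print(t,r["score"],r["at"],at_z(i,r["at"],z).round(3))
print(proj(i,np.array([.437,-.085,.1])))
E
```

```text
[ 0.38290012 -0.05822505  0.39354007] 0.42207700294580697 [-1.265  0.104 -0.088  0.    -0.012 -1.254]
[0.353604   0.00875338 0.55433291] 316.6585237683068
scanner 0.93 [408.2, 181.3] [ 0.556 -0.059  0.   ]
screen_hinge 0.71 [483.0, 195.5] [ 0.633 -0.027  0.1  ]
screen_hinge 0.46 [335.5, 194.6] [ 0.427 -0.104  0.1  ]
[np.float64(346.71554066491893), np.float64(185.49539402199105)]
```

View pics/w1.png

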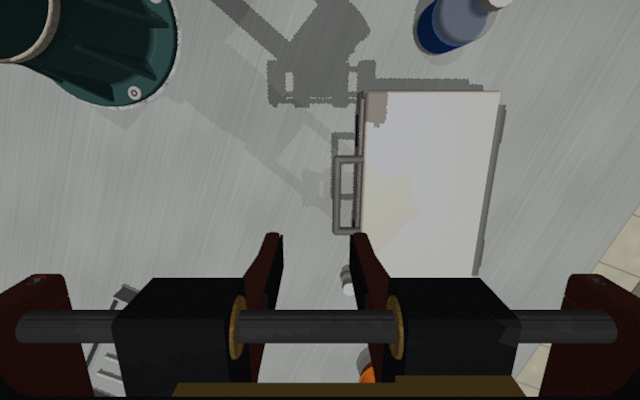

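The wrist view shows the handle bar at about column 337, rows 157–234, with the lid to its right. The arm was still moving when that was taken, so I'll retake it settled.

```bash
python3 - <<'E'
from h import *
for k in range(6): im=imaging.camera("wrist")
s=robot.read_state(); i=imaging.camera_info("wrist"); im=imaging.camera("wrist"); print(s['tool_pos'],s['dq'].round(3))
print("tool y yaw",np.degrees(np.arctan2(*Rt(s).as_matrix()[[1,0],1])))
cv2.imwrite("pics/w2.png",cv2.resize(im[50:300,270:530],None,fx=2.3,fy=2.3,interpolation=cv2.INTER_CUBIC))
for t,z in [("screen_hinge",.1),("screen_handle",.1)]:
    for r in imaging.landmark_of("wrist",t)[:2]: print(t,r["score"],r["at"],at_z(i,r["at"],z).round(3))
np.save("w2.npy",[i]); cv2.imwrite("w2full.png",im)
E
```

```text
[ 0.38271123 -0.05463304  0.39327676] [-0.006  0.001 -0.002  0.    -0.001 -0.002]
tool y yaw 21.419646774250936
screen_hinge 0.76 [480.8, 199.9] [ 0.633 -0.019  0.1  ]
screen_handle 0.55 [331.3, 199.8] [ 0.424 -0.1    0.1  ]
```

View pics/w2.png

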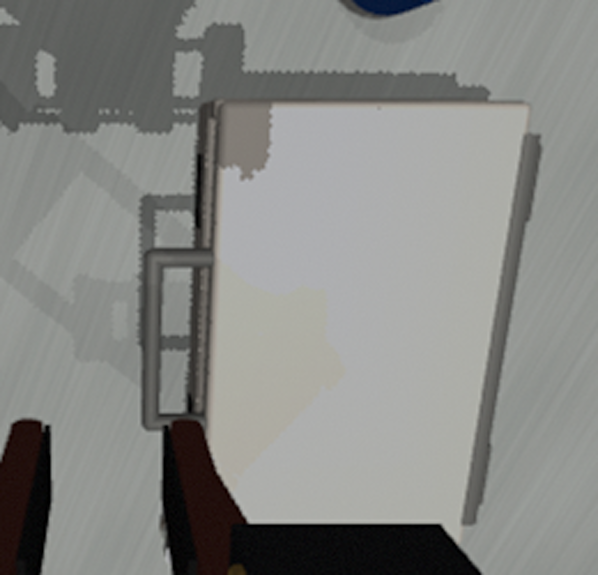

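```bash
cat > fit.py <<'E'
from h import *
from scipy.optimize import least_squares
wi=np.load("w2.npy",allow_pickle=True)[0]; ti=imaging.camera_info("top"); si=imaging.camera_info("side")
cr=lambda x,y:(270+x/2.3,50+y/2.3)
O=[(wi,cr(154,250),(.221,.055,0),1),(wi,cr(150,429),(.221,-.055,0),1),(wi,cr(217,102),(.185,.148,.008),1),(wi,cr(530,102),(0,.148,.008),1),
(ti,(295,249),(.185,.148,.008),2),(ti,(390,206),(.185,-.148,.008),2),(ti,(361,150),(0,-.148,.008),2),(ti,(267,187),(0,.148,.008),2),
(si,(283,233),(.221,0,0),4),(si,(338,210),(0,0,0),4),(wi,(480.8,199.9),(0,0,0),3)]
def pt(P,m):
    x,y,a,t=P; u,v,w=m
    X=.085-u*np.cos(t)+w*np.sin(t); Z=.1+u*np.sin(t)+w*np.cos(t)
    return np.array([x+X*np.cos(a)-v*np.sin(a), y+X*np.sin(a)+v*np.cos(a), Z])
f=lambda P: np.concatenate([(np.array(proj(i,pt(P,m)))-p)/s for i,p,m,s in O])
if __name__=="__main__":
    r=least_squares(f,[.553,-.045,.36,.05],loss="soft_l1"); P=r.x; np.save("P.npy",P)
    print(P, np.degrees(P[2:])); print(f(P).reshape(-1,2).round(1))
    b=pt(P,(.221,0,0)); print("bar",b,"hinge",pt(P,(0,0,0)))
    goto([b[0],b[1],.2],np.degrees(P[2]))
E
python3 fit.py
```

```text
[ 0.55418328 -0.04697524  0.37387827  0.05309745] [21.42164697  3.04225962]
[[-1.3  5. ]
 [-0.7 -0.7]
 [ 0.4 -0.1]
 [ 1.1 -0.2]
 [-0.6  0.9]
 [ 2.2 -1.6]
 [ 0.8 -2.3]
 [-0.7  1.3]
 [ 0.2 -0.1]
 [ 0.4  0. ]
 [ 0.4 -0.5]]
bar [ 0.4278684  -0.09653256  0.11172902] hinge [ 0.63331131 -0.01593081  0.1       ]
[-0.183  0.09   0.644] [ 0.     0.    -0.001]
```

Request:
apply_moves([
  {"tx":-0.06,"ty":0.03,"tz":0.1,"rx":0,"ry":0,"rz":0,"fingers":28},
  {"tx":-0.12,"ty":0.06,"tz":0.2,"rx":0,"ry":0,"rz":0,"fingers":28},
  {"tx":-0.183,"ty":0.09,"tz":0.32,"rx":0,"ry":0,"rz":0,"fingers":28},
  {"tx":-0.183,"ty":0.09,"tz":0.44,"rx":0,"ry":0,"rz":0,"fingers":28},
  {"tx":-0.183,"ty":0.09,"tz":0.56,"rx":0,"ry":0,"rz":0,"fingers":28},
  {"tx":-0.183,"ty":0.09,"tz":0.68,"rx":0,"ry":0,"rz":0,"fingers":28},
  {"tx":-0.183,"ty":0.09,"tz":0.78,"rx":0,"ry":0,"rz":0,"fingers":28},
  {"tx":-0.183,"ty":0.09,"tz":0.81,"rx":0,"ry":0,"rz":0,"fingers":28},
])

```text
time: 3.55
tool_pos: [0.4249, -0.096, 0.1465]
eef_rot: [-0.003, 0.564, 0.825, -0.001]
contact_force: [-0.3, 0.1, -0.3]
opening: 0.317
finger_force: 0.0
```

```bash
python3 - <<'E'
from h import *
from fit import pt
for k in range(4): im=imaging.camera("wrist")
s=robot.read_state(); i=imaging.camera_info("wrist"); im=imaging.camera("wrist"); print(s['tool_pos'],s['opening'])
P=np.load("P.npy"); T=s['tool_pos']; y=Rt(s).as_matrix()[:,1]
for v in (.04,0,-.04): print("bar",v,np.round(proj(i,pt(P,(.221,v,0)))))
for h in (-.014,.014): print("tip",np.round(proj(i,T+h*y)), "grasp",np.round(proj(i,T+h*y+[0,0,.019])))
cv2.imwrite("pics/w3.png",im)
E
```

```text
[ 0.42895462 -0.097781    0.15145998] 0.31851052381127887
bar 0.04 [317. 166.]
bar 0 [317. 224.]
bar -0.04 [317. 277.]
tip [293. 253.] grasp [291. 270.]
tip [343. 253.] grasp [346. 270.]
```

View pics/w3.png

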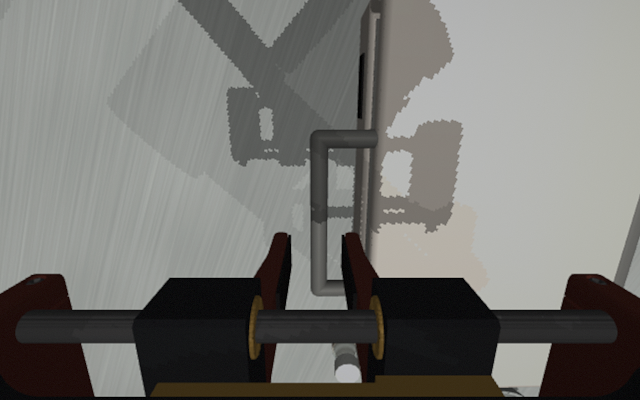

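The bar (column ~319, rows 132–290) is centred between the fingertips (columns 293 and 343), and the lid edge is at column ~370. I'll descend and grip.

Request:
apply_moves([
  {"tx":0.02,"ty":0.003,"tz":0.03,"rx":0,"ry":0,"rz":0,"fingers":28},
  {"tx":0.02,"ty":0.003,"tz":0.07,"rx":0,"ry":0,"rz":0,"fingers":28},
  {"tx":0.02,"ty":0.003,"tz":0.11,"rx":0,"ry":0,"rz":0,"fingers":28},
  {"tx":0.02,"ty":0.003,"tz":0.15,"rx":0,"ry":0,"rz":0,"fingers":28},
  {"tx":0.02,"ty":0.003,"tz":0.18,"rx":0,"ry":0,"rz":0,"fingers":28},
  {"tx":0.02,"ty":0.003,"tz":0.2,"rx":0,"ry":0,"rz":0,"fingers":28},
  {"tx":0.02,"ty":0.003,"tz":0.2,"rx":0,"ry":0,"rz":0,"fingers":28},
  {"tx":0.02,"ty":0.003,"tz":0.2,"rx":0,"ry":0,"rz":0,"fingers":20},
], newtons=30)

```text
time: 4.47
tool_pos: [0.4269, -0.0918, 0.0907]
eef_rot: [0.0, 0.565, 0.825, 0.0]
contact_force: [0.0, 0.7, -0.3]
opening: 0.277
finger_force: 0.0
```

Request:
apply_moves([
  {"tx":0,"ty":0,"tz":0,"rx":0,"ry":0,"rz":0,"fingers":8},
  {"tx":0,"ty":0,"tz":0,"rx":0,"ry":0,"rz":0,"fingers":4},
  {"tx":0,"ty":0,"tz":0,"rx":0,"ry":0,"rz":0,"fingers":4},
  {"tx":0,"ty":0,"tz":0,"rx":0,"ry":0,"rz":0,"fingers":4},
  {"tx":0,"ty":0,"tz":0,"rx":0,"ry":0,"rz":0,"fingers":4},
  {"tx":0,"ty":0,"tz":0,"rx":0,"ry":0,"rz":0,"fingers":4},
  {"tx":0,"ty":0,"tz":0,"rx":0,"ry":0,"rz":0,"fingers":4},
  {"tx":0,"ty":0,"tz":0,"rx":0,"ry":0,"rz":0,"fingers":4},
], newtons=30)

```text
time: 5.13
tool_pos: [0.4285, -0.0914, 0.0909]
eef_rot: [0.002, 0.565, 0.825, 0.001]
contact_force: [4.5, 4.1, -1.8]
opening: 0.126
finger_force: 30.0
```

```bash
python3 - <<'E'
from h import *
s=robot.read_state(); T=s['tool_pos']; print(T,s['opening']*87.8,s['finger_force'],s['contact_force'])
P=np.load("P.npy"); a=P[2]
# arc about hinge of grasp point, measured from fit; tool stays down. radius .221, current angle t0
t0=P[3]
for t in np.radians([6,14,23,32,41,50,59,68,77,84,88,90,92]):
    print(np.degrees(t).round(), "ty",round(.221*(np.cos(t0)-np.cos(t))/.3,3),"tz",round(-.221*(np.sin(t)-np.sin(t0))/.3,3))
E
```

```text
[ 0.42846088 -0.09139656  0.09093324] 11.095829556048798 30.000316500663757 [ 4.54489379  4.10478884 -1.8194438 ]
6.0 ty 0.003 tz -0.038
14.0 ty 0.021 tz -0.139
23.0 ty 0.058 tz -0.249
32.0 ty 0.111 tz -0.351
41.0 ty 0.18 tz -0.444
50.0 ty 0.262 tz -0.525
59.0 ty 0.356 tz -0.592
68.0 ty 0.46 tz -0.644
77.0 ty 0.57 tz -0.679
84.0 ty 0.659 tz -0.694
88.0 ty 0.71 tz -0.697
90.0 ty 0.736 tz -0.698
92.0 ty 0.761 tz -0.697
```

The bar is gripped at 12 mm with 30 N. Now I'll lift along the arc.

Request:
apply_moves([
  {"tx":0,"ty":0.003,"tz":-0.038,"rx":0,"ry":0,"rz":0,"fingers":4},
  {"tx":0,"ty":0.01,"tz":-0.085,"rx":0,"ry":0,"rz":0,"fingers":4},
  {"tx":0,"ty":0.021,"tz":-0.139,"rx":0,"ry":0,"rz":0,"fingers":4},
  {"tx":0,"ty":0.038,"tz":-0.195,"rx":0,"ry":0,"rz":0,"fingers":4},
  {"tx":0,"ty":0.058,"tz":-0.249,"rx":0,"ry":0,"rz":0,"fingers":4},
  {"tx":0,"ty":0.083,"tz":-0.3,"rx":0,"ry":0,"rz":0,"fingers":4},
  {"tx":0,"ty":0.111,"tz":-0.351,"rx":0,"ry":0,"rz":0,"fingers":4},
  {"tx":0,"ty":0.111,"tz":-0.351,"rx":0,"ry":0,"rz":0,"fingers":4},
], newtons=30)

```text
time: 5.8
tool_pos: [0.4556, -0.0808, 0.1976]
eef_rot: [-0.001, 0.564, 0.826, -0.003]
contact_force: [-10.1, -8.0, 8.8]
opening: 0.128
finger_force: 30.0
```

```bash
cat > arc.py <<'E'
from h import *
s=robot.read_state(); T=s['tool_pos']; P=np.load("P.npy"); a=P[2]
ex=np.array([np.cos(a),np.sin(a),0]); H=np.array([P[0],P[1],.1])+.085*ex
g=T+[0,0,.019]-H; u,w=-g@ex,g[2]
print(T,s['opening']*87.8,s['finger_force'],s['contact_force'].round(1),"radius",np.hypot(u,w),"angle",np.degrees(np.arctan2(w,u)))
for t in np.radians([41,50,59,68,77,84,88,89,90,91,92]):
    print(np.degrees(t).round(), "ty",round((u-.221*np.cos(t))/.3,3),"tz",round(-(.221*np.sin(t)-w)/.3,3))
E
python3 arc.py
```

```text
[ 0.45555164 -0.08077871  0.19760883] 11.20351181801679 29.99860167503357 [-10.1  -8.    8.8] radius 0.22221750864214923 angle 31.651473355384354
41.0 ty 0.075 tz -0.095
50.0 ty 0.157 tz -0.176
59.0 ty 0.251 tz -0.243
68.0 ty 0.355 tz -0.294
77.0 ty 0.465 tz -0.329
84.0 ty 0.554 tz -0.344
88.0 ty 0.605 tz -0.348
89.0 ty 0.618 tz -0.348
90.0 ty 0.631 tz -0.348
91.0 ty 0.643 tz -0.348
92.0 ty 0.656 tz -0.348
```

Request:
apply_moves([
  {"tx":0,"ty":0.035,"tz":-0.048,"rx":0,"ry":0,"rz":0,"fingers":4},
  {"tx":0,"ty":0.075,"tz":-0.095,"rx":0,"ry":0,"rz":0,"fingers":4},
  {"tx":0,"ty":0.115,"tz":-0.138,"rx":0,"ry":0,"rz":0,"fingers":4},
  {"tx":0,"ty":0.157,"tz":-0.176,"rx":0,"ry":0,"rz":0,"fingers":4},
  {"tx":0,"ty":0.203,"tz":-0.211,"rx":0,"ry":0,"rz":0,"fingers":4},
  {"tx":0,"ty":0.251,"tz":-0.243,"rx":0,"ry":0,"rz":0,"fingers":4},
  {"tx":0,"ty":0.302,"tz":-0.27,"rx":0,"ry":0,"rz":0,"fingers":4},
  {"tx":0,"ty":0.355,"tz":-0.294,"rx":0,"ry":0,"rz":0,"fingers":4},
], newtons=30)

```text
time: 6.47
tool_pos: [0.5507, -0.0443, 0.2892]
eef_rot: [-0.002, 0.565, 0.825, -0.006]
contact_force: [-24.8, -7.2, 41.3]
opening: 0.128
finger_force: 30.0
```

```bash
python3 arc.py
```

```text
[ 0.55069319 -0.04434958  0.28916961] 11.26889768675253 30.009077489376068 [-24.8  -7.2  41.3] radius 0.22573023009191798 angle 67.25064002209483
41.0 ty -0.265 tz 0.211
50.0 ty -0.183 tz 0.13
59.0 ty -0.088 tz 0.062
68.0 ty 0.015 tz 0.011
77.0 ty 0.125 tz -0.024
84.0 ty 0.214 tz -0.039
88.0 ty 0.265 tz -0.042
89.0 ty 0.278 tz -0.043
90.0 ty 0.291 tz -0.043
91.0 ty 0.304 tz -0.043
92.0 ty 0.317 tz -0.042
```

Request:
apply_moves([
  {"tx":0,"ty":0,"tz":-0.012,"rx":0,"ry":0,"rz":0,"fingers":4},
  {"tx":0,"ty":0.02,"tz":-0.02,"rx":0,"ry":0,"rz":0,"fingers":4},
  {"tx":0,"ty":0.04,"tz":-0.028,"rx":0,"ry":0,"rz":0,"fingers":4},
  {"tx":0,"ty":0.06,"tz":-0.036,"rx":0,"ry":0,"rz":0,"fingers":4},
  {"tx":0,"ty":0.08,"tz":-0.043,"rx":0,"ry":0,"rz":0,"fingers":4},
  {"tx":0,"ty":0.1,"tz":-0.048,"rx":0,"ry":0,"rz":0,"fingers":4},
  {"tx":0,"ty":0.118,"tz":-0.052,"rx":0,"ry":0,"rz":0,"fingers":4},
  {"tx":0,"ty":0.118,"tz":-0.052,"rx":0,"ry":0,"rz":0,"fingers":4},
], newtons=30)

```text
time: 7.13
tool_pos: [0.5896, -0.0293, 0.3019]
eef_rot: [0.001, 0.565, 0.825, -0.001]
contact_force: [-5.5, -2.1, 12.9]
opening: 0.127
finger_force: 30.0
```

```bash
python3 arc.py
```

```text
[ 0.5895894  -0.02932946  0.30189464] 11.1401096532322 30.002067983150482 [-5.5 -2.1 12.9] radius 0.22555121707703998 angle 78.3373134925404
41.0 ty -0.404 tz 0.253
50.0 ty -0.322 tz 0.172
59.0 ty -0.227 tz 0.105
68.0 ty -0.124 tz 0.053
77.0 ty -0.014 tz 0.019
84.0 ty 0.075 tz 0.004
88.0 ty 0.126 tz 0.0
89.0 ty 0.139 tz -0.0
90.0 ty 0.152 tz -0.0
91.0 ty 0.165 tz -0.0
92.0 ty 0.178 tz 0.0
```

Request:
apply_moves([
  {"tx":0,"ty":0.025,"tz":-0.007,"rx":0,"ry":0,"rz":0,"fingers":4},
  {"tx":0,"ty":0.05,"tz":-0.012,"rx":0,"ry":0,"rz":0,"fingers":4},
  {"tx":0,"ty":0.075,"tz":-0.016,"rx":0,"ry":0,"rz":0,"fingers":4},
  {"tx":0,"ty":0.1,"tz":-0.019,"rx":0,"ry":0,"rz":0,"fingers":4},
  {"tx":0,"ty":0.125,"tz":-0.02,"rx":0,"ry":0,"rz":0,"fingers":4},
  {"tx":0,"ty":0.145,"tz":-0.02,"rx":0,"ry":0,"rz":0,"fingers":4},
  {"tx":0,"ty":0.152,"tz":-0.02,"rx":0,"ry":0,"rz":0,"fingers":4},
  {"tx":0,"ty":0.152,"tz":-0.02,"rx":0,"ry":0,"rz":0,"fingers":4},
], newtons=30)

```text
time: 7.8
tool_pos: [0.6322, -0.0128, 0.3066]
eef_rot: [0.001, 0.565, 0.825, -0.001]
contact_force: [-0.7, -3.2, 4.6]
opening: 0.127
finger_force: 30.0
```

```bash
python3 arc.py | head -1; python3 - <<'E'
from h import *
im=imaging.camera("side"); print(robot.read_state()["contact_force"])
cv2.imwrite("pics/s1.png",cv2.resize(im[100:320,200:440],None,fx=2.5,fy=2.5,interpolation=cv2.INTER_CUBIC))
i=imaging.camera_info("side")
for t,z in [("big_key_top",.082),("small_key_top",.082),("screen_handle",.321),("scanner",0),("screen_hinge",.1)]:
    for r in imaging.landmark_of("side",t)[:2]: print(t,round(r["score"],2),r["at"],at_z(i,r["at"],z).round(3))
E
```

```text
[ 0.63218872 -0.01280973  0.30656174] 11.133282678214574 30.00073939561844 [-0.7 -3.2  4.6] radius 0.22556175588542693 angle 90.0240996081627
[-1.85151351 -4.05020771  5.45091158]
big_key_top 0.65 [316.5, 236.6] [ 0.524 -0.105  0.082]
small_key_top 0.58 [302.5, 214.9] [0.525 0.023 0.082]
screen_handle 0.86 [342.8, 143.0] [ 0.639 -0.007  0.321]
screen_handle 0.51 [272.3, 213.5] [ 0.338 -0.316  0.321]
scanner 0.73 [314.5, 246.9] [ 0.541 -0.043  0.   ]
screen_hinge 0.51 [342.0, 144.6] [0.837 0.447 0.1  ]
```

View pics/s1.png

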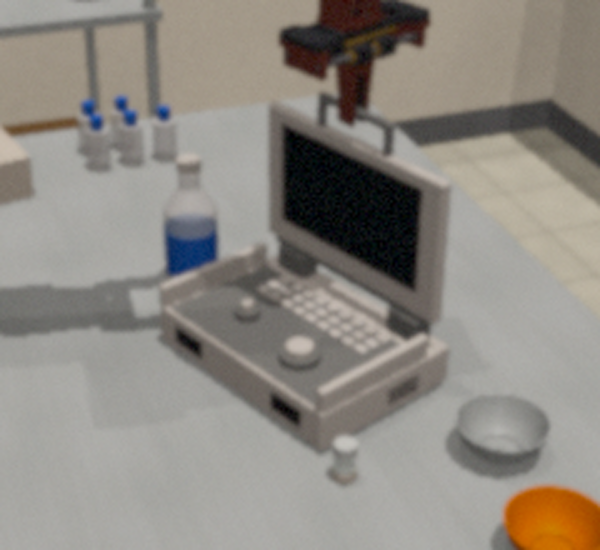

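The lid looks upright, with the handle in the grip at crop (355,115). The big key is on the right of the deck at crop (300,348) and the small one on the left at (247,308). I'll release and retreat upward.

Request:
apply_moves([
  {"tx":0,"ty":0,"tz":0,"rx":0,"ry":0,"rz":0,"fingers":32},
  {"tx":0,"ty":0,"tz":0,"rx":0,"ry":0,"rz":0,"fingers":32},
  {"tx":0,"ty":0,"tz":0,"rx":0,"ry":0,"rz":0,"fingers":32},
  {"tx":0,"ty":0,"tz":-0.05,"rx":0,"ry":0,"rz":0,"fingers":32},
  {"tx":0,"ty":0,"tz":-0.12,"rx":0,"ry":0,"rz":0,"fingers":32},
  {"tx":0,"ty":0,"tz":-0.2,"rx":0,"ry":0,"rz":0,"fingers":20},
  {"tx":0,"ty":-0.12,"tz":-0.22,"rx":0,"ry":0,"rz":0,"fingers":0},
  {"tx":0,"ty":-0.24,"tz":-0.22,"rx":0,"ry":0,"rz":0,"fingers":0},
])

```text
time: 8.77
tool_pos: [0.5667, -0.0375, 0.373]
eef_rot: [0.002, 0.564, 0.826, 0.001]
contact_force: [0.2, 0.3, -0.1]
opening: 0.176
finger_force: 0.0
```

Request:
apply_moves([
  {"tx":-0.05,"ty":-0.1,"tz":0,"rx":0,"ry":0,"rz":0,"fingers":0},
  {"tx":-0.1,"ty":-0.2,"tz":0,"rx":0,"ry":0,"rz":0,"fingers":0},
  {"tx":-0.15,"ty":-0.3,"tz":0,"rx":0,"ry":0,"rz":0,"fingers":0},
  {"tx":-0.2,"ty":-0.3,"tz":0.0,"rx":0,"ry":0,"rz":0,"fingers":0},
  {"tx":-0.2,"ty":-0.3,"tz":0.0,"rx":0,"ry":0,"rz":0,"fingers":0},
  {"tx":-0.2,"ty":-0.3,"tz":0.0,"rx":0,"ry":0,"rz":0,"fingers":0},
  {"tx":-0.2,"ty":-0.3,"tz":0,"rx":0,"ry":0,"rz":0,"fingers":0},
  {"tx":-0.2,"ty":-0.3,"tz":0,"rx":0,"ry":0,"rz":0,"fingers":0},
])

```text
time: 9.43
tool_pos: [0.5037, -0.1252, 0.371]
eef_rot: [-0.0, 0.564, 0.826, 0.0]
contact_force: [0.4, 0.5, 0.1]
opening: 0.004
finger_force: 0.0
```

```bash
python3 - <<'E'
from h import *
s=robot.read_state(); print(s["tool_pos"],s["opening"],s["contact_force"].round(1))
P=np.load("P.npy");a=P[2];ex=np.array([np.cos(a),np.sin(a)]);ey=np.array([-ex[1],ex[0]])
pic={}
for c in ["top","side","wrist"]:
    im=imaging.camera(c); i=imaging.camera_info(c); pic[c]=im
    for t,z in [("big_key_top",.082),("small_key_top",.082),("screen_handle",.321),("scanner",0),("screen_hinge",.1)]:
        for r in imaging.landmark_of(c,t)[:1]:
            p=at_z(i,r["at"],z); d=p[:2]-P[:2]; print(c,t,round(r["score"],2),np.round(r["at"],1),p.round(3),"scanner",np.round([d@ex,d@ey],3))
A=cv2.resize(pic["side"][130:270,255:395],None,fx=3.9,fy=3.9,interpolation=cv2.INTER_CUBIC)
cv2.imwrite("pics/s2.png",A); cv2.imwrite("pics/w4.png",pic["wrist"]); cv2.imwrite("topfull.png",pic["top"])
np.save("w4.npy",[imaging.camera_info("wrist")])
E
```

```text
[ 0.50371094 -0.1251611   0.37102214] 0.0038877429770990245 [0.4 0.5 0.1]
top big_key_top 0.69 [351.6 201.9] [ 0.534 -0.111  0.082] scanner [-0.042 -0.052]
top small_key_top 0.6 [315.4 213. ] [ 0.51  -0.009  0.082] scanner [-0.027  0.052]
top screen_handle 0.62 [314.9 135.8] [ 0.638 -0.019  0.321] scanner [ 0.089 -0.004]
top scanner 0.83 [323.6 201. ] [ 0.56  -0.036  0.   ] scanner [0.01  0.008]
top screen_hinge 0.61 [313.7 169.9] [ 0.629 -0.012  0.1  ] scanner [0.082 0.005]
side big_key_top 0.66 [319.8 236.3] [ 0.534 -0.106  0.082] scanner [-0.041 -0.048]
side small_key_top 0.56 [298.8 218.1] [0.508 0.009 0.082] scanner [-0.023  0.069]
side screen_handle 0.57 [341.1 145. ] [ 0.629 -0.019  0.321] scanner [ 0.08  -0.001]
side scanner 0.92 [315.4 245.3] [ 0.547 -0.036  0.   ] scanner [-0.003  0.013]
side screen_hinge 0.75 [340.  207.6] [ 0.64  -0.002  0.1  ] scanner [0.097 0.01 ]
wrist big_key_top 0.92 [336.1 159.8] [ 0.527 -0.113  0.082] scanner [-0.049 -0.051]
wrist small_key_top 0.55 [345.2  76.7] [ 0.497 -0.005  0.082] scanner [-0.038  0.06 ]
wrist screen_handle 0.73 [558.  140.7] [ 0.631 -0.016  0.321] scanner [0.083 0.001]
wrist scanner 0.65 [347.1  77.7] [0.504 0.003 0.   ] scanner [-0.028  0.065]
wrist screen_hinge 0.96 [437.7 122.4] [ 0.632 -0.015  0.1  ] scanner [0.085 0.001]
```

View pics/s2.png

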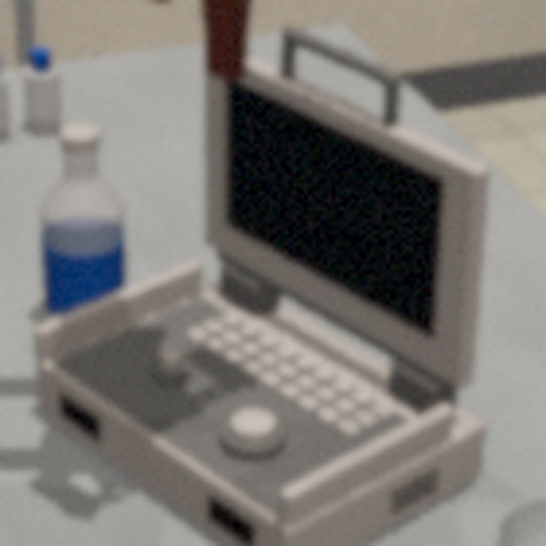

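View pics/w4.png

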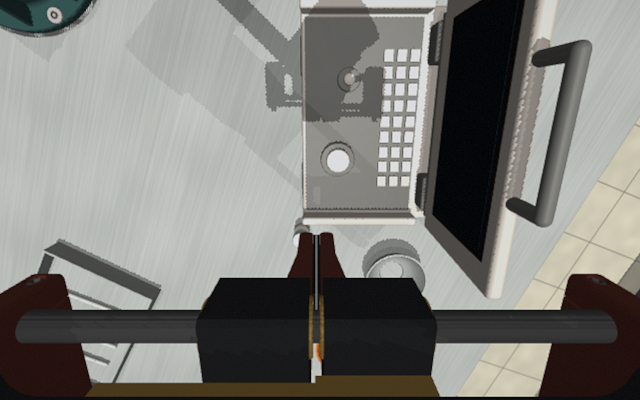

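The lid stands upright, with handle and hinge at scanner x = 83 and 85 mm in the wrist view. The big key is at wrist pixel (338,160), which agrees with the networks. I'll move above it with the fingers shut.

```bash
python3 - <<'E'
from h import *
i=np.load("w4.npy",allow_pickle=True)[0]; print(at_z(i,(338,160),.082))
goto([.530,-.111,.115],21.4)
E
```

```text
[ 0.530115   -0.11197009  0.082     ]
[0.015 0.103 0.854] [-0.     0.    -0.002]
```

Request:
apply_moves([
  {"tx":0.015,"ty":0.1,"tz":0.1,"rx":0,"ry":0,"rz":0,"fingers":0},
  {"tx":0.015,"ty":0.103,"tz":0.22,"rx":0,"ry":0,"rz":0,"fingers":0},
  {"tx":0.015,"ty":0.103,"tz":0.34,"rx":0,"ry":0,"rz":0,"fingers":0},
  {"tx":0.015,"ty":0.103,"tz":0.46,"rx":0,"ry":0,"rz":0,"fingers":0},
  {"tx":0.015,"ty":0.103,"tz":0.58,"rx":0,"ry":0,"rz":0,"fingers":0},
  {"tx":0.015,"ty":0.103,"tz":0.7,"rx":0,"ry":0,"rz":0,"fingers":0},
  {"tx":0.015,"ty":0.103,"tz":0.8,"rx":0,"ry":0,"rz":0,"fingers":0},
  {"tx":0.015,"ty":0.103,"tz":0.85,"rx":0,"ry":0,"rz":0,"fingers":0},
])

```text
time: 11.0
tool_pos: [0.5278, -0.1101, 0.1126]
eef_rot: [-0.003, 0.565, 0.825, -0.001]
contact_force: [-0.1, -0.8, 0.6]
opening: 0.004
finger_force: 0.0
```

```bash
python3 - <<'E'
from h import *
for k in range(3): im=imaging.camera("wrist")
i=imaging.camera_info("wrist"); im=imaging.camera("wrist"); s=robot.read_state(); print(s["tool_pos"],s["contact_force"].round(1))
r=imaging.landmark_of("wrist","big_key_top")[:1]; print(r, [at_z(i,q["at"],.082) for q in r])
cv2.imwrite("pics/w5.png",im); print(proj(i,s["tool_pos"]),proj(i,np.array([.530,-.111,.082])))
goto([.530,-.111,.082],21.4)
E
```

```text
[ 0.53052716 -0.11097295  0.11664766] [0.1 0.3 0. ]
[{'at': [318.5, 233.2], 'score': 0.63}] [array([ 0.53045691, -0.11249558,  0.082     ])]
[np.float64(319.9747052694859), np.float64(254.94548890553287)] [np.float64(318.6758261595286), np.float64(231.01127341802788)]
[ 0.002 -0.004  0.118] [ 0.001  0.001 -0.002]
```

View pics/w5.png

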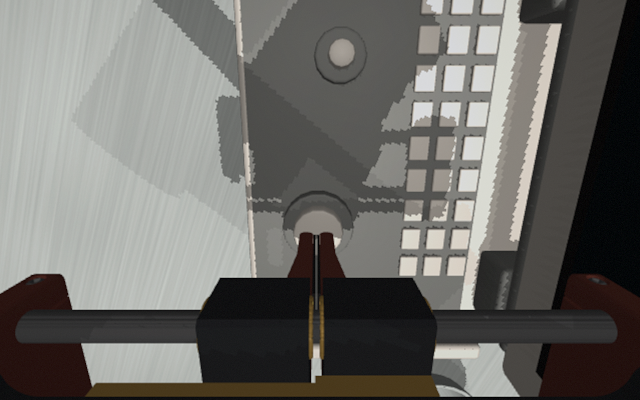

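The big key is centred under the shut fingers (centre about (318,232)) and the small key is far away at (342,53). I'll press.

Request:
apply_moves([
  {"tx":0,"ty":0,"tz":0.04,"rx":0,"ry":0,"rz":0,"fingers":0},
  {"tx":0,"ty":0,"tz":0.08,"rx":0,"ry":0,"rz":0,"fingers":0},
  {"tx":0,"ty":0,"tz":0.1,"rx":0,"ry":0,"rz":0,"fingers":0},
  {"tx":0,"ty":0,"tz":0.115,"rx":0,"ry":0,"rz":0,"fingers":0},
  {"tx":0,"ty":0,"tz":0.125,"rx":0,"ry":0,"rz":0,"fingers":0},
  {"tx":0,"ty":0,"tz":0.13,"rx":0,"ry":0,"rz":0,"fingers":0},
  {"tx":0,"ty":0,"tz":0.13,"rx":0,"ry":0,"rz":0,"fingers":0},
  {"tx":0,"ty":0,"tz":0.13,"rx":0,"ry":0,"rz":0,"fingers":0},
])

```text
time: 11.92
tool_pos: [0.531, -0.1111, 0.0781]
eef_rot: [0.001, 0.565, 0.825, 0.0]
contact_force: [-0.5, 0.2, 4.0]
opening: 0.003
finger_force: 1.9
```

Request:
apply_moves([
  {"tx":0,"ty":0,"tz":0.003,"rx":0,"ry":0,"rz":0,"fingers":0},
  {"tx":0,"ty":0,"tz":0.006,"rx":0,"ry":0,"rz":0,"fingers":0},
  {"tx":0,"ty":0,"tz":0.008,"rx":0,"ry":0,"rz":0,"fingers":0},
  {"tx":0,"ty":0,"tz":0.01,"rx":0,"ry":0,"rz":0,"fingers":0},
  {"tx":0,"ty":0,"tz":0.01,"rx":0,"ry":0,"rz":0,"fingers":0},
  {"tx":0,"ty":0,"tz":0.01,"rx":0,"ry":0,"rz":0,"fingers":0},
  {"tx":0,"ty":0,"tz":0.01,"rx":0,"ry":0,"rz":0,"fingers":0},
  {"tx":0,"ty":0,"tz":0.01,"rx":0,"ry":0,"rz":0,"fingers":0},
])

```text
time: 12.58
tool_pos: [0.5311, -0.1111, 0.0761]
eef_rot: [0.001, 0.565, 0.825, 0.0]
contact_force: [-2.1, 0.9, 18.1]
opening: 0.009
finger_force: 9.1
```

The force rose to 18 N at z = 0.076, so the key has bottomed out. I'll lift off.

Request:
apply_moves([
  {"tx":0,"ty":0,"tz":-0.02,"rx":0,"ry":0,"rz":0,"fingers":0},
  {"tx":0,"ty":0,"tz":-0.06,"rx":0,"ry":0,"rz":0,"fingers":0},
  {"tx":0,"ty":0,"tz":-0.14,"rx":0,"ry":0,"rz":0,"fingers":0},
  {"tx":0,"ty":-0.03,"tz":-0.26,"rx":0,"ry":0,"rz":0,"fingers":0},
  {"tx":0,"ty":-0.06,"tz":-0.38,"rx":0,"ry":0,"rz":0,"fingers":0},
  {"tx":0,"ty":-0.1,"tz":-0.5,"rx":0,"ry":0,"rz":0,"fingers":0},
  {"tx":0,"ty":-0.16,"tz":-0.62,"rx":0,"ry":0,"rz":0,"fingers":0},
  {"tx":0,"ty":-0.24,"tz":-0.72,"rx":0,"ry":0,"rz":0,"fingers":0},
])

```text
time: 13.25
tool_pos: [0.4632, -0.1369, 0.2925]
eef_rot: [0.001, 0.564, 0.826, 0.0]
contact_force: [1.0, -0.2, -0.3]
opening: 0.004
finger_force: 0.0
```

Request:
apply_moves([
  {"tx":0,"ty":-0.1,"tz":-0.1,"rx":0,"ry":0,"rz":0,"fingers":0},
  {"tx":0,"ty":-0.15,"tz":-0.2,"rx":0,"ry":0,"rz":0,"fingers":0},
  {"tx":0,"ty":-0.15,"tz":-0.25,"rx":0,"ry":0,"rz":0,"fingers":0},
  {"tx":0,"ty":-0.15,"tz":-0.25,"rx":0,"ry":0,"rz":0,"fingers":0},
  {"tx":0,"ty":-0.15,"tz":-0.25,"rx":0,"ry":0,"rz":0,"fingers":0},
  {"tx":0,"ty":-0.15,"tz":-0.25,"rx":0,"ry":0,"rz":0,"fingers":0},
  {"tx":0,"ty":-0.15,"tz":-0.25,"rx":0,"ry":0,"rz":0,"fingers":0},
  {"tx":0,"ty":-0.15,"tz":-0.25,"rx":0,"ry":0,"rz":0,"fingers":0},
])

```text
time: 13.92
tool_pos: [0.4207, -0.1526, 0.3636]
eef_rot: [-0.002, 0.564, 0.825, -0.0]
contact_force: [-1.0, 0.7, -0.7]
opening: 0.009
finger_force: 0.0
```

```bash
python3 - <<'E'
from h import *
s=robot.read_state(); print(s["time"],s["tool_pos"],s["contact_force"].round(1))
P=np.load("P.npy");a=P[2];ex=np.array([np.cos(a),np.sin(a)]);ey=np.array([-ex[1],ex[0]])
for c in ["wrist","top","side"]:
    im=imaging.camera(c); i=imaging.camera_info(c); cv2.imwrite(f"pics/end_{c}.png",im)
    for t,z in [("screen_handle",.321),("screen_hinge",.1),("saline",0),("vial",0),("bowl",0)]:
        for r in imaging.landmark_of(c,t)[:1]:
            p=at_z(i,r["at"],z); d=p[:2]-P[:2]; print(c,t,round(r["score"],2),np.round(r["at"],1),p.round(3),np.round([d@ex,d@ey],3))
    if c!="top": 
        for deg in (85,90,95):
            from fit import pt
            Q=P.copy(); Q[3]=np.radians(deg); print(c,deg,[np.round(proj(i,pt(Q,(.221,v,0)))) for v in (.055,-.055)])
E
```

```text
13.9167 [ 0.42068566 -0.15264148  0.36359893] [-1.   0.7 -0.7]
wrist screen_hinge 0.91 [503.3 125.7] [ 0.629 -0.015  0.1  ] [0.081 0.003]
wrist vial 0.79 [350.  236.7] [ 0.529 -0.268  0.   ] [-0.104 -0.196]
wrist bowl 0.83 [440.6 275.2] [ 0.716 -0.278  0.   ] [ 0.066 -0.275]
wrist 85 [array([700.,  59.]), array([647., 230.])]
wrist 90 [array([734.,  58.]), array([676., 231.])]
wrist 95 [array([765.,  58.]), array([702., 230.])]
top screen_handle 0.83 [312.9 137.3] [ 0.635 -0.014  0.321] [0.087 0.001]
top saline 0.63 [248.2 230.8] [0.487 0.192 0.   ] [0.025 0.247]
top bowl 0.69 [398.7 144.9] [ 0.721 -0.282  0.   ] [ 0.07 -0.28]
side screen_handle 0.61 [343.3 144.8] [ 0.635 -0.019  0.321] [ 0.086 -0.004]
side screen_hinge 0.61 [340.9 209.1] [ 0.64  -0.012  0.1  ] [0.092 0.002]
side saline 0.63 [276.2 212.3] [0.488 0.196 0.   ] [0.027 0.25 ]
side vial 0.77 [334.4 290.4] [ 0.521 -0.256  0.   ] [-0.107 -0.182]
side bowl 0.92 [422.5 322.4] [ 0.686 -0.448  0.   ] [-0.024 -0.421]
side 85 [array([324., 141.]), array([351., 153.])]
side 90 [array([329., 139.]), array([356., 150.])]
side 95 [array([334., 137.]), array([361., 149.])]
```

View pics/end_wrist.png

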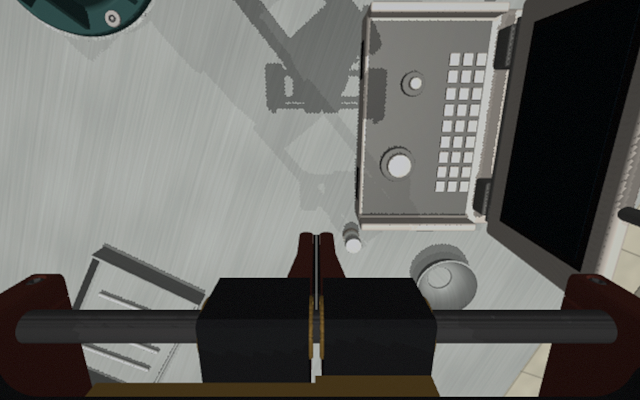

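The final wrist view shows both keys up (big at (399,165), small at (415,84)), the screen upright, and the vial and bowl in place. In the earlier side view after release, the bar ends measured (329,139) and (356,150), which matches the 90° prediction. I'm handing in.

```bash
python3 -c "
from h import *
print(robot.sign_off())"
```

```text
the job is handed in; nothing more can be done
None
```

The screen stands upright within about 1° of 90° by camera measurement; the larger round key was pressed to its stop and came back up, nothing else was touched, and the job was handed in at about 14 s on the clock.

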